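Rack the taper-footed tube in the dry block

ROBOT

A 6-joint arm with a two-finger parallel gripper is mounted at the origin on the work surface. World frame = base frame: x ahead of the robot, y to its left, z up, the work surface at z = 0. Lengths are in m, angles in degrees, forces in N, time in s.
With the tool pointing down it reaches from about 0.25 to 0.725 m from the base axis. Payload 9.7 kg.
Tool frame: the origin (TCP) lies on the centre line of the jaws, within the pads' length; the fingertips stand bot.nose_length ahead of it and the grasp point (between the pads) lies 11 mm behind it (bot.nose_length is the distance from the TCP to the fingertips, in m); z points along the fingers, y is the line along which they close (so a half turn about z gives the same grasp; the last joint's range is limited). The gripper opens to 85 mm and grips with 20 to 120 N. Pads are 22 mm wide; open, the fingers measure 114 mm over their backs; the gripper's body (76 mm by 85 mm) begins 54 mm behind the grasp point. The pads swing forward as they close: fully open they stand 13 mm farther back than shut.
Start: joints at [-63.885, 4.979, 10.078, 95.1, 0, 90], TCP at [0.242, -0.494, 0.239] pointing down, gripper open.
Joint ranges: [-179.16, 179.16], [-48.56, 103.87], [-65.8, 70.77], [-126.05, 130.52], [-82.76, 87.17], [-180, 180]. Speed limits (degrees/s): [127.2, 127.2, 147.25, 180, 180, 180].

INTERFACE

Orientations are given as [roll, pitch, yaw] about the fixed x, y, z axes, in that order (R = Rz(yaw) Ry(pitch) Rx(roll)).
In Python, from workcell import bot gives the robot as it stands. The module is installed in compiled form; this text tells all that it offers.
- The arm moves only by the shell command python3 -m inch 'ROWS' [OPENING] [FORCE]. ROWS is JSON, a list of rows, each a list of 4 numbers: the shift along the world's x, y, z in cm, then the turn about the world's z in degrees. A call has exactly 8 rows; each row is the pose to reach, as a shift and turn from the pose commanded when the call began; what a row does not reach only later rows make up. A row lasts 1/8 s, in which the tool goes at most 62.5 mm and 10.7 degrees, less where a joint would pass 70% of its speed; a pose out of reach is approached as far as the arm can. A call with a gripper value outside its range is refused whole. OPENING is the finger opening in cm, from 0 to 8.54, set as the call begins (- or left out, the last holds). The fingers move at their own pace and stop on an object; FORCE is the grip in N (left out, the last holds). Time passes only in rows, so rows that repeat a pose let the fingers close, or fill a call up. It gives the time, the measured TCP pose, the force, the opening and the grip force at its end, in the units of the state.
- bot.get_obs(): the state, without advancing time (a new reading comes with each control period).
- bot.camera(name): name is "scene" or "top" or "wrist"; returns a dict with "img" (420x560x3 uint8, red, green, blue), "fovy" (degrees; the focal length in pixels is half the picture's height over the tangent of half this angle, whatever the lens; pixels are square), "cx", "cy" (the principal point, pixels), "dist" ([k1, k2, p1, p2, k3] as OpenCV has them; the pictures are not rectified), "R" (3x3) and "t" (3): a world point X has camera coordinates R X + t; the wrist camera has in their place "mount" (4x4, takes a point from camera to tool coordinates, whose origin is the TCP and whose axes are the flange's). Camera axes: x right, y down, z forward; pixel columns grow to the right and rows downward; lengths in m; the calibration is good to about 2 mm. A picture is of the moment at which its call begins: read the wrist's pose just before it. There is no depth.
- bot.job_done(): hands the job in; it is judged then, once.
Trained networks look in a picture, given as the dict that the camera call returned (one of the last four; its "shot" number tells which), for a name from the list of things; names that differ only in an ending like _2 or _b are one class to them, and where a whole thing is asked for, a point or a joint stands for the part that bears it (a point fixed in the world has none). Each returns a list of dicts, best first, with "score" (0 to 1); they miss things now and then, are a little off and sometimes report something else, mostly with a low value. They report only what shows in the picture. A call takes as long as a camera call. They do not tell look-alikes from the thing itself.
- bot.find_in(thing, picture): "point" ([column, row] in pixels, amid what is visible of it).
- bot.landmark_of(thing, picture): "point" ([column, row] in pixels: a listed point, or the origin of a listed thing).
The state is a dict: "time": time; "q": joint angles; "qd": joint speeds; "joint_efforts": joint torques, N m; "ee_pos": TCP position; "tcp_rot": TCP orientation; "wrist_force": force on the tool from outside, world axes, zero at the start; "torque": the same for the moment, N m; "opening": finger opening in m; "grasp_force": force on a finger pad.
Only numpy, scipy, OpenCV 4.12 (cv2) and the standard library are available. Lean on these libraries where they do the work, as an engineer would, in place of code of your own. Each camera call takes 0.05 s, during which the arm holds its last target. There are 200 camera calls.

TASK

Three capped tubes stand in the open rack, alike except for their feet: one is tapered, two are flat. Put the one with the tapered foot upright into the one empty bore of the heater block, foot down and fully home like the two already there (a flat foot would stop on the step in the bore and stand about 20 mm too high), let go of it, and leave the two flat-footed tubes standing in their places in the rack.

Things in the scene. Friction and masses are not known exactly. Their poses are not given: they have to be found in the camera images.
- tapered_tube: The tube to move: closed, rigid, about 30 g, 115 mm long, white body 29 mm across, blue cap 35 mm across on the top 15 mm. Foot: a cone, 29 mm narrowing to 8 mm over the lowest 26 mm, seen under the rack's top plate from the far side. Origin: tip of the foot, z along the tube to the cap. Starts upright in any of the rack's 3 holes, tip 6 mm above the table.
- flat_1: Bystander in another hole of the same rack: same cap, body, length and origin, but a square-cut flat foot 29 mm across. The rack is fixed, of dark steel, open at the sides; its 32 mm holes lie 72 mm apart in one row (within 18 degrees of the table's y); its top plate is 46 mm wide across the row, its upper face 72 mm above the table.
- flat_2: As flat_1, in the remaining hole of the rack's row of three. (A further flat-footed tube, standing alone on the table, plays no part.)
- free_bore: Empty bore, one of 3 in a row 80 mm apart, in a fixed white-cased heater, 104 x 276 mm. Origin: centre of its mouth, 65 mm above the table; z up, y along the row (within 18 degrees of the table's y). 34 mm wide for 40 mm, then a step to 24 mm for 25 mm more. A tapered tube rests with its tip 60 mm below the mouth, its cap's top 55 mm above; so do the 2 neighbours.
Mind the look-alikes: they are no part of the job. Leave any green or turquoise look-alike of the tapered_tube alone.

How it is judged:
By the outcome, as a careful person would: the job done as asked, in the order asked, and still so for the second after the job is handed in, with the robot touching nothing.
It also fails if it takes over 35 s, if anything falls off the work surface, if the arm or the gripper's body presses on something with over 40 N, if the wrist force passes 120 N, or if a joint passes its speed limit or range.

## Working session

There is one attempt and no reset: what is moved stays moved. The work goes in short steps, Python scripts to look and compute and a shell command to move; the robot and the scene stay as the last step left them, time stands still between calls to the robot, and variables do not carry over. Pictures are saved under pics/ and viewed, at most 10 in all, crops included, and the job is handed in when it is done.

```bash
mkdir -p pics
cat > h.py <<'E'
from workcell import bot
import numpy as np, cv2
def K(c):
    f=c["img"].shape[0]/2/np.tan(np.radians(c["fovy"])/2)
    return np.array([[f,0,c["cx"]],[0,f,c["cy"]],[0,0,1.]])
def pose(c,obs=None):
    if "R" in c and c["R"] is not None: return np.array(c["R"]),np.array(c["t"])
    from scipy.spatial.transform import Rotation as Ro
    T=np.eye(4);T[:3,:3]=Ro.from_euler('xyz',obs["tcp_rot"],degrees=True).as_matrix();T[:3,3]=obs["ee_pos"]
    W=np.linalg.inv(T@np.array(c["mount"]));return W[:3,:3],W[:3,3]
def ray(c,px,z,obs=None):
    R,t=pose(c,obs);u=cv2.undistortPoints(np.array([[px]],float),K(c),np.array(c["dist"],float))[0,0]
    d=R.T@np.array([u[0],u[1],1]);o=-R.T@t
    return o+d*(z-o[2])/d[2]
def proj(c,X,obs=None):
    R,t=pose(c,obs);return cv2.projectPoints(np.array(X,float).reshape(-1,3),cv2.Rodrigues(R)[0],t,K(c),np.array(c["dist"],float))[0][:,0]
def save(im,n): cv2.imwrite("pics/"+n,im[:,:,::-1])
E
python3 - <<'E'
from h import *
print(bot.nose_length,bot.get_obs()["tcp_rot"])
ims=[]
for n in("scene","top"):
    c=bot.camera(n);save(c["img"],n+".png")
    R,t=pose(c);print(n,"pos",-R.T@t,"axis",R[2])
    for th in("tapered_tube","flat_1","free_bore"):
        print(th,[(np.round(d["point"]).tolist(),round(d["score"],2)) for d in bot.landmark_of(th,c)],[(np.round(d["point"]).tolist(),round(d["score"],2)) for d in bot.find_in(th,c)])
E
```

```text
0.008 [-1.79926423e+02 -3.25086929e-04  2.61135348e+01]
scene pos [0.97676809 0.46880407 0.86874362] axis [-0.38914178 -0.4733996  -0.79022876]
tapered_tube [([358.0, 262.0], 0.96), ([383.0, 274.0], 0.93), ([279.0, 302.0], 0.82), ([316.0, 286.0], 0.78)] [([392.0, 256.0], 0.92), ([319.0, 260.0], 0.85), ([279.0, 285.0], 0.82), ([365.0, 236.0], 0.62)]
flat_1 [([347.0, 311.0], 0.72), ([378.0, 334.0], 0.67)] [([382.0, 313.0], 0.84), ([351.0, 287.0], 0.73)]
free_bore [] [([352.0, 288.0], 0.46)]
top pos [0.48997762 0.0183688  1.04523834] axis [ 0.07540375 -0.02798697 -0.99676025]
tapered_tube [([200.0, 266.0], 0.9), ([213.0, 162.0], 0.77), ([203.0, 203.0], 0.55), ([166.0, 261.0], 0.55), ([361.0, 212.0], 0.54)] [([193.0, 266.0], 0.95), ([196.0, 197.0], 0.81), ([156.0, 263.0], 0.75), ([210.0, 152.0], 0.67)]
flat_1 [([125.0, 207.0], 0.9), ([168.0, 207.0], 0.55)] [([156.0, 200.0], 0.91), ([112.0, 198.0], 0.56)]
free_bore [] [([354.0, 214.0], 0.45)]
```

View pics/scene.png

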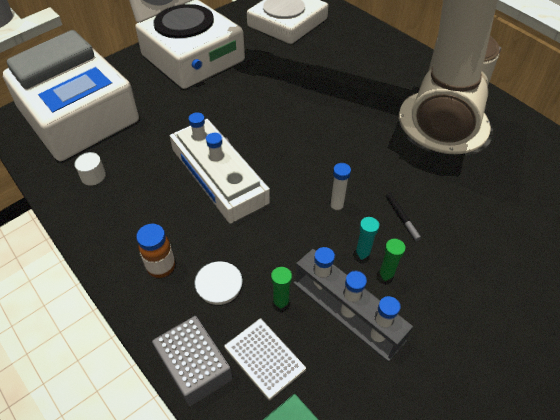

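View pics/top.png

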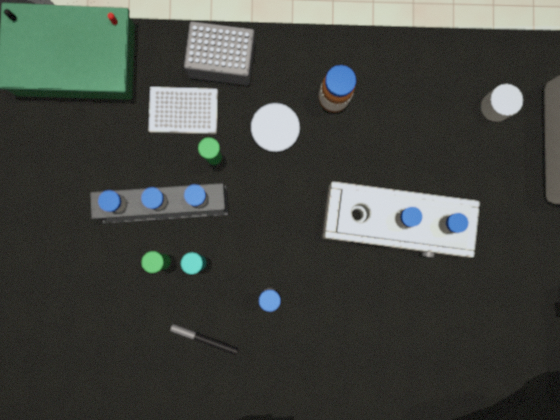

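The top view shows the rack caps at (110,201), (152,198) and (195,195). The heater bore is at (360,213), with seated tubes at (411,217) and (457,223). The look-alikes are green at (209,148) and (152,262), turquoise at (192,263), and a lone blue-capped tube at (270,300). Next I'll measure positions and enlarge the feet.

Run:
```python
from h import *
c=bot.camera("top");s=bot.camera("scene")
for n,cam in(("top",c),("scene",s)):
    hsv=cv2.cvtColor(cam["img"],cv2.COLOR_RGB2HSV)
    m=cv2.inRange(hsv,(104,130,60),(122,255,255))
    k,_,st,ce=cv2.connectedComponentsWithStats(m)
    for i in range(1,k):
        if st[i,4]>80: print(n,ce[i].round(1),st[i,:5],"z.118",ray(cam,ce[i],.116).round(4)[:2])
print("bore",ray(c,[360,213],.065))
for y in[.1]:pass
im=s["img"][235:365,285:420];save(cv2.resize(im,None,fx=4.4,fy=4.4,interpolation=cv2.INTER_CUBIC),"feet.png")
im=c["img"][175:265,320:490];save(cv2.resize(im,None,fx=4.5,fy=4.5,interpolation=cv2.INTER_CUBIC),"heater.png")
```

```text
top [340.3  79.8] [326  65  30  31 748] z.118 [ 0.7994 -0.101 ]
top [194.7 194.5] [186 185  20  21 185] z.118 [0.5923 0.1461]
top [152.2 197.7] [142 187  21  22 331] z.118 [0.5851 0.2177]
top [109.3 200.4] [ 99 190  22  21 348] z.118 [0.5788 0.2896]
top [410.6 216.5] [401 208  20  18 290] z.118 [ 0.5626 -0.2253]
top [456.5 222.6] [447 214  20  18 297] z.118 [ 0.5537 -0.3047]
scene [73.8 89.7] [ 38  67  74  45 862] z.118 [ 0.7209 -0.5974]
scene [196.1 119.2] [188 112  17  16 198] z.118 [ 0.5561 -0.302 ]
scene [213.7 139.9] [206 133  16  15 201] z.118 [ 0.5655 -0.2216]
scene [197.8 177.5] [181 154  34  48 170] z.118 [ 0.6539 -0.1539]
scene [341.6 170.9] [333 163  18  17 251] z.118 [0.4212 0.0209]
scene [150.5 236.2] [136 223  29  28 618] z.118 [ 0.805  -0.0912]
scene [324.1 256.8] [315 247  20  21 347] z.118 [0.5921 0.1483]
scene [355.5 280.9] [345 270  22  23 374] z.118 [0.5851 0.2194]
scene [388.7 306.8] [378 296  23  23 400] z.118 [0.5788 0.2912]
bore [ 0.57090811 -0.14634694  0.065     ]
```

View pics/feet.png

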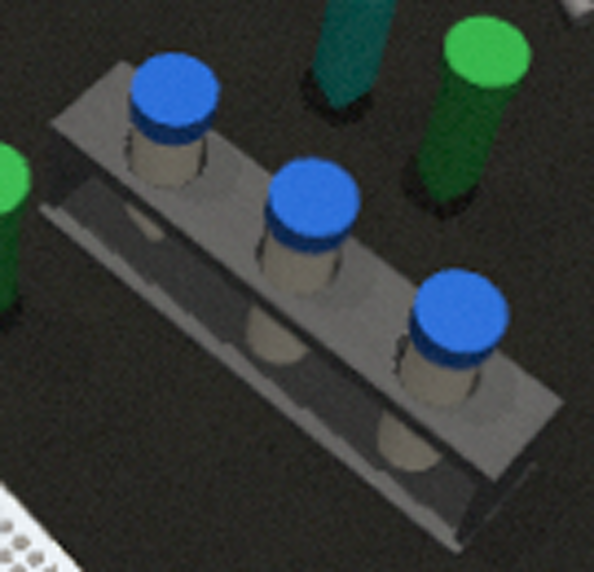

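View pics/heater.png

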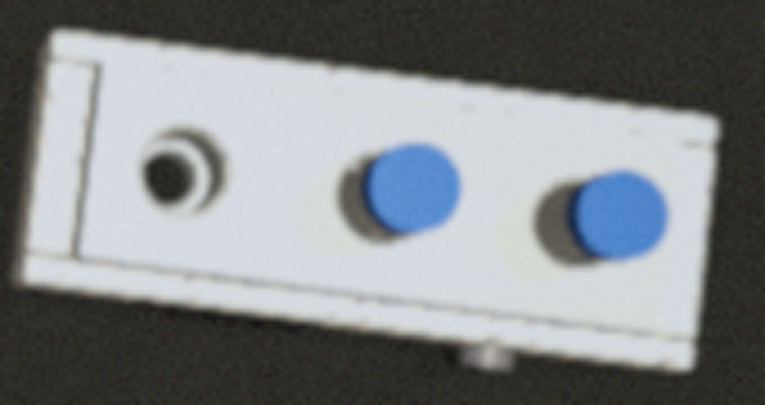

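Rack candidates in the scene view are (324,257), (355,281) and (389,307). Only the first shows a narrow pointed foot under the plate, at crop (150,225). The other two show wide round-bottomed cylinders, which are flat feet. So the tapered tube is at about (0.592, 0.147) and the free bore at about (0.571, -0.146). I'll stop above the bore first for a wrist-camera check.

```bash
python3 -m inch '[[4,4.3,0,7],[8,8.6,0,14],[12.5,13,0,22],[17,18,0,30],[21,22,0,37],[25,26.5,0,44],[29,31,0,51],[32.9,34.8,0,57.5]]' 6 60
python3 - <<'E'
from h import *
o=bot.get_obs();c=bot.camera("wrist");o=bot.get_obs()
print(o["ee_pos"],o["tcp_rot"],np.array(c["mount"]).round(3).tolist())
save(c["img"],"w1.png")
print("exp bore",proj(c,[.571,-.146,.065],o),"caps",proj(c,[[.5626,-.2253,.12],[.5715,-.1458,.04]],o))
E
```

```text
time: 1.8
ee_pos: [0.5722, -0.1439, 0.2395]
tcp_rot: [180.0, 0.0, 83.9]
wrist_force: [0.6, -1.3, 0.4]
opening: 0.0599
grasp_force: 0.0
[ 0.57560324 -0.14006451  0.23817554] [ 1.79954404e+02 -1.12908917e-01  8.43543966e+01] [[-0.0, -0.951, -0.309, 0.08], [1.0, -0.0, 0.0, 0.0], [-0.0, -0.309, 0.951, -0.135], [0.0, 0.0, 0.0, 1.0]]
exp bore [[275.75409114 193.441474  ]] caps [[274.72296708 299.77084792]
 [276.53870704 186.59728664]]
```

View pics/w1.png

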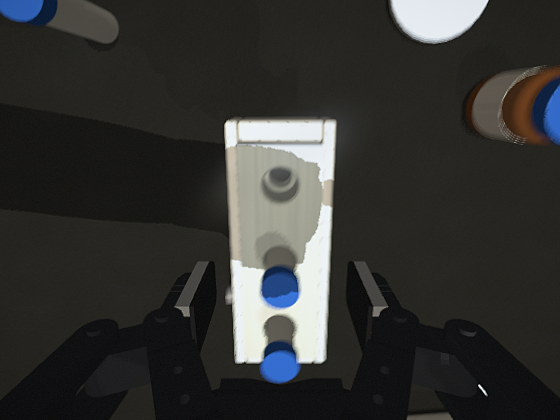

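The wrist view shows the bore mouth at about (280,183) and the neighbouring cap at (280,287). The arm was still moving during that shot, so I'll measure again now that it has settled.

Run:
```python
from h import *
o=bot.get_obs();o=bot.get_obs();c=bot.camera("wrist");o2=bot.get_obs()
print(o["ee_pos"],o2["ee_pos"],o["tcp_rot"],o["time"])
im=c["img"][140:320,210:350];save(cv2.resize(im,None,fx=3.3,fy=3.3,interpolation=cv2.INTER_CUBIC),"w2.png")
hsv=cv2.cvtColor(c["img"],cv2.COLOR_RGB2HSV)
m=cv2.inRange(hsv,(104,130,60),(122,255,255))
k,_,st,ce=cv2.connectedComponentsWithStats(m)
for i in range(1,k):
    if st[i,4]>300: print(ce[i].round(1),st[i,:5],ray(c,ce[i],.116,o).round(4)[:2])
print("exp bore",proj(c,[.571,-.146,.065],o))
for p in([280,184],[281,184],[280,185]):print(ray(c,p,.065,o))
t=np.linspace(0,2*np.pi,60);C=lambda x,y,z:proj(c,np.c_[x+.017*np.cos(t),y+.017*np.sin(t),0*t+z],o)
```

```text
[ 0.57560324 -0.14006451  0.23817554] [ 0.57369707 -0.14215865  0.23806946] [ 1.79954404e+02 -1.12908917e-01  8.43543966e+01] 1.85
[18.8 12.1] [  0   0  40  28 981] [0.4169 0.0085]
[545.1 122.4] [ 526   86   34   70 1741] [ 0.7743 -0.0981]
[273.4 294.2] [ 254  273   40   43 1350] [ 0.5617 -0.2223]
[273.3 366.6] [ 254  347   39   38 1102] [ 0.5534 -0.2993]
exp bore [[275.75007044 193.43664859]]
[ 0.57591025 -0.1372702   0.065     ]
[ 0.57684294 -0.13736292  0.065     ]
[ 0.57581449 -0.1382297   0.065     ]
```

View pics/w2.png

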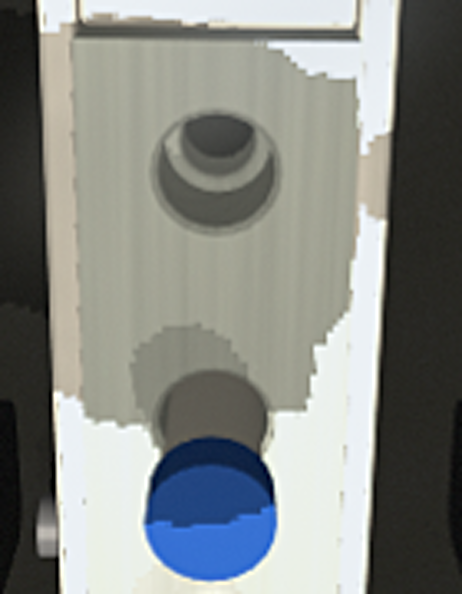

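The bore mouth is centred at crop (216,173), i.e. pixel (275.5,192.4). That confirms the bore at (0.571, -0.145), so I'll go above the tapered tube.

```bash
python3 -m inch '[[0.4,5,0,2],[0.8,10,0,4],[1.2,15,0,6],[1.6,20,0,8],[1.9,25,0,10],[2.1,29.2,0,11.8],[2.1,29.2,0,11.8],[2.1,29.2,0,11.8]]'
python3 - <<'E'
from h import *
bot.camera("top");bot.camera("top")
o=bot.get_obs();c=bot.camera("wrist")
print(o["ee_pos"],o["tcp_rot"],o["time"])
hsv=cv2.cvtColor(c["img"],cv2.COLOR_RGB2HSV)
m=cv2.inRange(hsv,(104,130,60),(122,255,255))
k,_,st,ce=cv2.connectedComponentsWithStats(m)
for i in range(1,k):
    if st[i,4]>300: print(ce[i].round(1),st[i,:5],ray(c,ce[i],.116,o).round(4)[:2])
print(proj(c,[[.592,.147,.116]],o))
save(c["img"],"w3.png")
E
```

```text
time: 2.9
ee_pos: [0.592, 0.1455, 0.2393]
tcp_rot: [-180.0, 0.0, 95.4]
wrist_force: [0.0, 0.2, 0.3]
opening: 0.06
grasp_force: 0.0
[0.5921272  0.14493381 0.23945933] [1.79993142e+02 1.09556895e-02 9.53199435e+01] 3.0
[278.5   7.9] [255   0  48  21 694] [0.5787 0.2803]
[278.3 101.8] [ 255   77   48   51 1922] [0.5839 0.2208]
[278.3 197. ] [ 256  174   45   47 1633] [0.5905 0.1489]
[ 71.7 314. ] [  48  294   50   43 1433] [0.4183 0.0247]
[[280.00157338 199.50815819]]
```

View pics/w3.png

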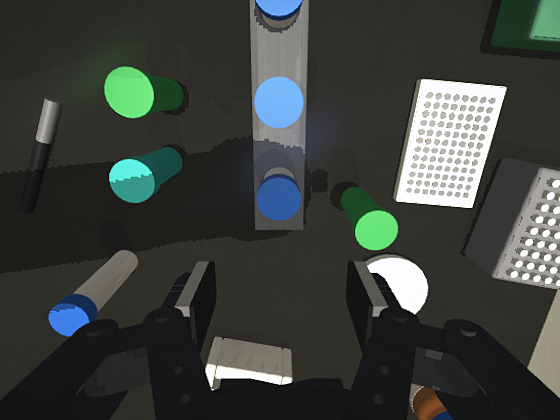

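The wrist view shows the target cap at (278,197). The green look-alike at (376,228) is about 75 mm to the side, clear of the fingers. I'll descend onto the cap and close.

```bash
python3 -m inch '[[-0.1,0.1,-3,0],[-0.1,0.1,-6,0],[-0.1,0.1,-9,0],[-0.1,0.1,-11.5,0],[-0.1,0.1,-13,0],[-0.1,0.1,-14.2,0],[-0.1,0.1,-14.2,0],[-0.1,0.1,-14.2,0]]' && python3 -m inch '[[0,0,0,0],[0,0,0,0],[0,0,0,0],[0,0,0,0],[0,0,0,0],[0,0,0,0],[0,0,0,0],[0,0,0,0]]' 2.5 50
```

```text
time: 4.05
ee_pos: [0.5915, 0.1472, 0.0982]
tcp_rot: [179.9, -0.0, 95.4]
wrist_force: [0.5, 0.0, 0.3]
opening: 0.0601
grasp_force: 0.0
time: 5.05
ee_pos: [0.5914, 0.1473, 0.0981]
tcp_rot: [179.9, -0.0, 95.4]
wrist_force: [-1.0, 0.0, 6.3]
opening: 0.0336
grasp_force: 49.2
```

```bash
python3 -m inch '[[0,0,1,0],[0,0,3,0],[0,0,5,0],[0,0,7,0],[0,0,9,0],[0,0,10,0],[0,0,10,0],[0,0,10,0]]' && python3 -m inch '[[-0.3,-4,0,-1.6],[-0.6,-9,0,-4],[-0.9,-14,0,-6],[-1.2,-19,0,-8],[-1.6,-24,0,-10],[-1.9,-27.5,0,-11.5],[-2,-29.2,0,-11.8],[-2,-29.2,0,-11.8]]'
python3 - <<'E'
from h import *
s=bot.camera("scene")
o=bot.get_obs();c=bot.camera("wrist");o2=bot.get_obs()
print(o["ee_pos"],o2["ee_pos"],o["tcp_rot"],o["time"],o["opening"],o["grasp_force"])
print("w tip",proj(c,[o["ee_pos"][0],o["ee_pos"][1],o["ee_pos"][2]-.091],o),"bore",proj(c,[.571,-.1455,.065],o))
print("s tip",proj(s,[o["ee_pos"][0],o["ee_pos"][1],o["ee_pos"][2]-.091]))
a=cv2.resize(c["img"],None,fx=.8,fy=.8)[:, :]
b=cv2.resize(s["img"][80:230,150:290],None,fx=2.24,fy=2.24,interpolation=cv2.INTER_CUBIC)
save(np.hstack([a,b[:336]]),"w4.png")
E
```

```text
time: 6.05
ee_pos: [0.5909, 0.1471, 0.1963]
tcp_rot: [-179.9, 0.0, 95.4]
wrist_force: [-0.2, -0.5, -1.1]
opening: 0.0333
grasp_force: 49.6
time: 7.05
ee_pos: [0.5709, -0.1453, 0.1967]
tcp_rot: [-179.9, -0.0, 83.6]
wrist_force: [0.7, 0.6, -0.0]
opening: 0.0337
grasp_force: 49.7
[ 0.57103016 -0.14443519  0.19680938] [ 0.57115251 -0.14395162  0.19698313] [-1.79955903e+02 -2.60616945e-02  8.36173923e+01] 7.1 0.033289743913676575 49.68752145767212
w tip [[280.07003078 215.74657794]] bore [[280.28861224 200.4860028 ]]
s tip [[233.66430164 164.07738938]]
```

View pics/w4.png

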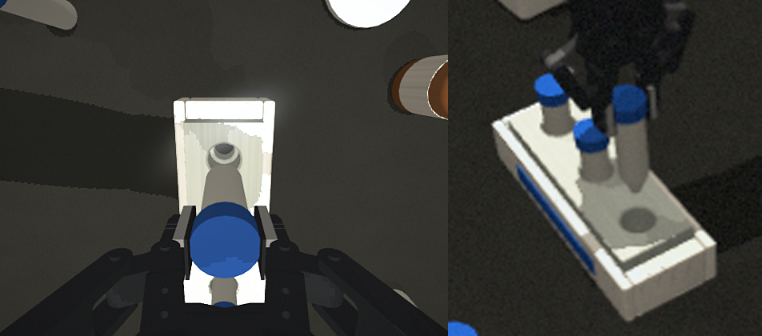

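The tapered tip is confirmed, visible at scene (234,166). The bore is at about scene (234,178). I'll lower until the tip is just above the mouth and check the alignment in enlarged crops.

```bash
python3 -m inch '[[0,0,-1,0],[0,0,-2,0],[0,0,-3,0],[0,0,-3.4,0],[0,0,-3.4,0],[0,0,-3.4,0],[0,0,-3.4,0],[0,0,-3.4,0]]'
python3 - <<'E'
from h import *
s=bot.camera("scene");p=bot.camera("top")
o=bot.get_obs();c=bot.camera("wrist")
e=np.array(o["ee_pos"]);print(e)
t=np.linspace(0,2*np.pi,60)
B=np.c_[.571+.017*np.cos(t),-.1455+.017*np.sin(t),0*t+.065]
tip=[e[0],e[1],e[2]-.091]
def crop(cam,oo,x,y,w,h,f):
    im=cv2.resize(cam["img"][y:y+h,x:x+w],None,fx=f,fy=f,interpolation=cv2.INTER_CUBIC)
    q=lambda X:np.int32(((proj(cam,X,oo)-[x,y]+.5)*f)*8)
    cv2.polylines(im,[q(B)],True,(255,0,0),1,cv2.LINE_AA,3)
    a=q(tip)[0]//8;cv2.drawMarker(im,(int(a[0]),int(a[1])),(0,255,0),0,10,1);return im
a=crop(c,o,230,160,100,150,4);b=crop(s,None,195,110,80,120,5)
save(np.hstack([a,b]),"w5.png")
E
```

```text
time: 8.15
ee_pos: [0.5712, -0.1449, 0.1635]
tcp_rot: [180.0, 0.0, 83.6]
wrist_force: [-0.5, 0.1, -0.5]
opening: 0.0337
grasp_force: 49.7
[ 0.57113691 -0.14489235  0.16341678]
```

View pics/w5.png

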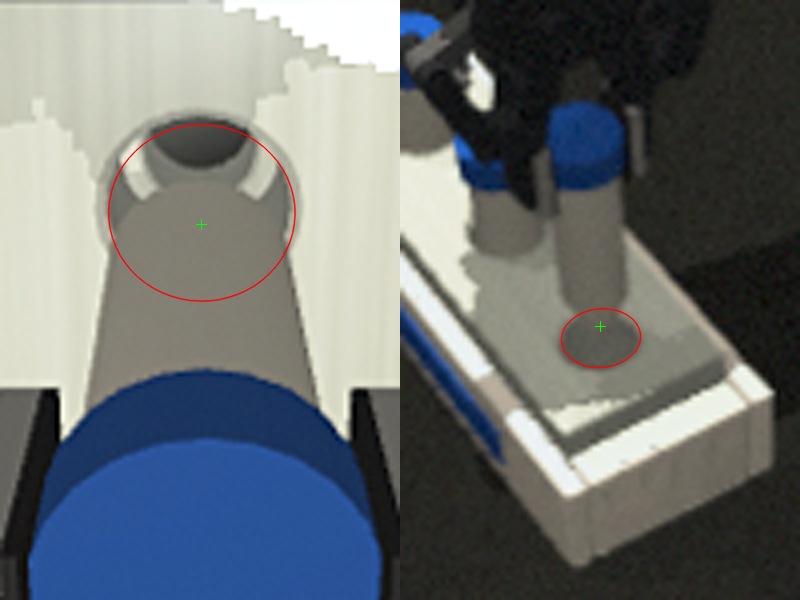

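The crops show the tube body and bore centred to within about 1–2 mm in both views; wrist body centre is at crop x = 200 and bore centre at 199. I'll shift 0.5 mm in +y and insert.

```bash
python3 -m inch '[[0,0.05,-0.6,0],[0,0.05,-1.2,0],[0,0.05,-1.8,0],[0,0.05,-2.4,0],[0,0.05,-3,0],[0,0.05,-3.6,0],[0,0.05,-4,0],[0,0.05,-4,0]]'
```

```text
time: 9.3
ee_pos: [0.571, -0.1443, 0.1229]
tcp_rot: [-180.0, -0.0, 83.6]
wrist_force: [-0.4, -0.5, -0.6]
opening: 0.0333
grasp_force: 49.7
```

```bash
python3 -m inch '[[0,0,-0.5,0],[0,0,-1,0],[0,0,-1.5,0],[0,0,-2,0],[0,0,-2.3,0],[0,0,-2.5,0],[0,0,-2.6,0],[0,0,-2.6,0]]'
```

```text
time: 10.3
ee_pos: [0.5712, -0.1445, 0.0974]
tcp_rot: [180.0, 0.0, 83.6]
wrist_force: [-0.8, -2.2, -0.2]
opening: 0.0336
grasp_force: 49.7
```

```bash
python3 -m inch '[[0,0,-0.1,0],[0,0,-0.1,0],[0,0,-0.1,0],[0,0,-0.1,0],[0,0,-0.1,0],[0,0,-0.1,0],[0,0,-0.1,0],[0,0,-0.1,0]]' && python3 -m inch '[[0,0,0,0],[0,0,0,0],[0,0,0,0],[0,0,0,0],[0,0,0,0],[0,0,1,0],[0,0,3,0],[0,0,6,0]]' 6 && python3 -m inch '[[0,0,4,0],[0,0,8,0],[0,0,8,0],[0,0,8,0],[0,0,8,0],[0,0,8,0],[0,0,8,0],[0,0,8,0]]'
python3 - <<'E'
from h import *
s=bot.camera("scene");p=bot.camera("top");o=bot.get_obs();c=bot.camera("wrist")
for n,cam,oo in(("scene",s,None),("wrist",c,o)):
    hsv=cv2.cvtColor(cam["img"],cv2.COLOR_RGB2HSV)
    m=cv2.inRange(hsv,(104,130,50),(122,255,255))
    k,_,st,ce=cv2.connectedComponentsWithStats(m)
    for i in range(1,k):
        if st[i,4]>80: print(n,ce[i].round(1),st[i,:5],ray(cam,ce[i],.116,oo).round(4)[:2])
a=cv2.resize(c["img"],None,fx=.8,fy=.8)
b=cv2.resize(s["img"][95:225,160:300],None,fx=2.4,fy=2.4,interpolation=cv2.INTER_CUBIC)
d=cv2.resize(s["img"][235:365,285:420],None,fx=1.9,fy=1.9,interpolation=cv2.INTER_CUBIC)
W=np.zeros((600,800,3),np.uint8);W[:336,:448]=a;W[:b.shape[0],455:455+b.shape[1]]=b;W[345:345+d.shape[0],:d.shape[1]]=d
save(W,"w6.png")
E
```

```text
time: 11.3
ee_pos: [0.5712, -0.1444, 0.0964]
tcp_rot: [180.0, 0.0, 83.6]
wrist_force: [-0.5, -2.0, 3.6]
opening: 0.0338
grasp_force: 49.9
time: 12.3
ee_pos: [0.5708, -0.1443, 0.157]
tcp_rot: [-179.9, -0.0, 83.6]
wrist_force: [0.4, -0.2, -0.1]
opening: 0.0601
grasp_force: 0.0
time: 13.3
ee_pos: [0.571, -0.1443, 0.2361]
tcp_rot: [-180.0, -0.0, 83.6]
wrist_force: [-0.1, -0.1, 0.1]
opening: 0.06
grasp_force: 0.0
scene [73.9 89.7] [ 38  67  74  45 862] [ 0.7208 -0.5973]
scene [196.1 119.2] [188 112  17  16 199] [ 0.556 -0.302]
scene [213.6 140. ] [206 133  16  15 197] [ 0.5658 -0.2215]
scene [197.2 176.7] [181 154  34  47 163] [ 0.6537 -0.1565]
scene [232.5 162.2] [225 155  16  16 214] [ 0.575  -0.1421]
scene [341.5 170.7] [333 162  18  18 258] [0.421  0.0206]
scene [150.5 236.2] [136 223  29  27 620] [ 0.805  -0.0911]
scene [355.5 280.8] [345 270  22  22 373] [0.585  0.2194]
scene [388.7 306.8] [378 296  23  23 397] [0.5787 0.2912]
wrist [26.9 10.6] [   0    0   55   26 1157] [0.4209 0.0057]
wrist [548.8 113.1] [ 534   79   26   65 1230] [ 0.7702 -0.0985]
wrist [280.4 204.4] [ 259  184   44   42 1450] [ 0.5712 -0.1452]
wrist [279.6 290.2] [ 260  268   40   44 1404] [ 0.5619 -0.2221]
wrist [279.7 364.8] [ 261  344   39   41 1265] [ 0.5532 -0.3005]
```

View pics/w6.png

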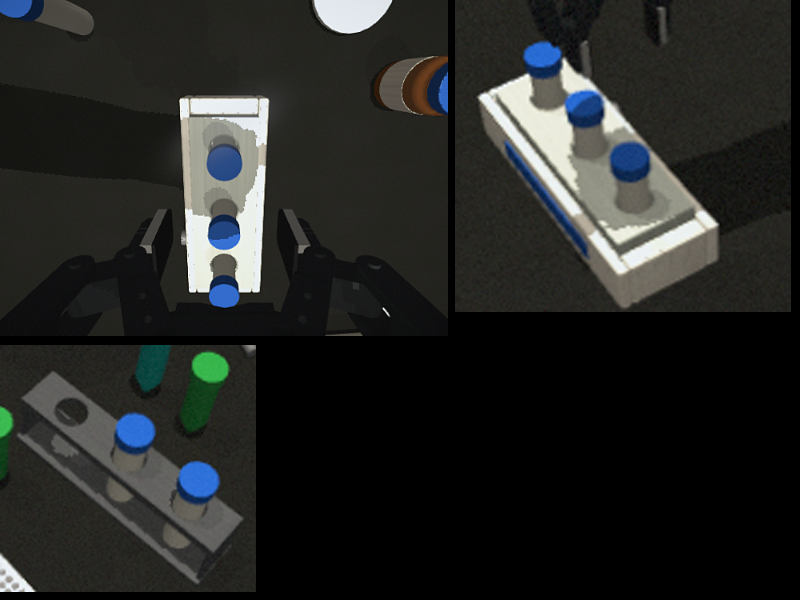

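The three heater caps are in line at the same height in the scene view: (196,119), (214,140) and (232.5,162). The flat tubes are still in the rack and the gripper is clear.

```bash
python3 -c "
from workcell import bot
print(bot.job_done())"
```

```text
the job is handed in; nothing more can be done
None
```

The tapered tube is in the free heater bore, upright, released and level with its two neighbours in the last pictures; both flat-footed tubes still stand in the rack, and I handed the job in at about 13.5 s.

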